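Pack the press plunger in its die case and latch the case

TASK

Put the steel press plunger away: stand it upright in the empty square pocket of the open grey die case and shut the lid. Then hook the wire loop of the front latch over the keeper on the lid and press the latch lever all the way down, past its over-centre point, so that the case stays latched; leave the vial, the beaker and the rotor that stand about where they are.

Things in the scene. Friction and masses are not known exactly. Their poses are not given: they have to be found in the camera images.
- die_case: Grey sheet-metal case fixed to the bench, body 112 mm deep (its x axis), 190 wide (y), 78 high, walls 2.5. Origin: centre of its underside, z up. Its front (x = -56 mm), which bears the latch, looks to the robot. Inside on black foam (top at z = 24): a steel die barrel 54 across, top z = 54, at x -12, y -52; two discs 27 across, 10 and 18 high, at x +34, y -10 and -75.
- pocket (a point): Centre of the floor of the empty square pocket in the foam, at x = -10, y = +40, z = 8 mm in the case's frame. The pocket is 47 mm square along the case's axes and 16 mm deep. The plunger standing in it reaches z = 47 mm, 31 mm below the rim of the case.
- lid (a joint): Lid hinge (rad): 0 fully shut; about 1.4 to 1.55 at the start, standing nearly upright. A stiff hinge that stays where it is left, so the lid must be pushed all the way down (2 to 4 N at its front). The lid is a tray 112 x 190 mm, 24 mm deep; shut, its top is at z = 102 mm.
- lid_hinge (a point): Middle of the lid's hinge line, at the top of the case's back edge: x = +56, y = 0, z = 78 mm in the case's frame, parallel to the case's y. With the lid open by t, a lid point that lies s in front of this line and h above it when shut is at x = 56 - s cos t + h sin t, z = 78 + s sin t + h cos t.
- lid_push (a point): Point on the outside of the lid's flat top, on its middle line, 20 mm from the front edge (92 mm in front of the hinge line, 24 mm above it when shut); it moves with the lid. A good place to push the lid shut.
- keeper (a point): Where the centre of the loop's bar rests when hooked: on the keeper, a steel hook 20 mm wide on the middle of the lid's front; moves with the lid. Lid shut: x = -75.5, y = 0, z = 94.5 mm in the case's frame, 19.5 mm in front of the lid's face, on a level shelf (top z = 92). The bar goes over the keeper's lip and down behind it; the loop's legs pass outside the keeper.
- keeper_lip (a point): Middle of the top edge of the keeper's upturned lip; moves with the lid. With the lid shut the top is at z = 100 mm; the lip's inner face is 22 mm and its outer face 25.5 mm in front of the lid's front face. The gap between lip and lid face takes the 5 mm bar.
- loop_bar (a point): Middle of the cross bar of the latch's wire loop, a U of 5 mm steel wire 39 mm wide over its legs, bar parallel to the case's y axis. At the start it stands up and leans out in front of the case. Grip it across its width, fingers outside the two legs at the bar. The swivel is a little stiff, so the loop stays where it is left.
- loop_pin (a point): Pin in the lever on which the loop swivels, 16 mm from the lever pivot; moves with the lever. The bar is 51 mm from it and can be drawn out against a stiff spring (12 N per mm). The loop's spring sleeves reach 14 mm from the pin and are 43 mm wide over all. Led by its bar, loop and lever follow as a chain: the bar can be 36 to 66 mm from the lever pivot.
- lever_pivot (a point): Axis of the latch lever, at x = -80, y = 0, z = 56 mm in the case's frame, 24 mm in front of the front face, parallel to the case's y. The base cheeks round it are 28 mm wide.
- lever (a joint): Latch lever (rad): 0 fully down, latched; grows as its end swings out and up; 1.5 to 2.0 at the start; stays where it is left. At value v the handle points 0.175 + v outward from straight down. With the loop hooked it slackens to about v = 1; below 0.8 the loop's spring resists (4 to 6 N at the handle), the centre is at about 0.2, beyond it the spring pulls it to 0.
- lever_end (a point): Middle of the free end of the lever's handle, 46 mm from the lever pivot; moves with the lever. The handle is 22 mm wide, its black grip (the outer 30 mm) 8 mm thick.
- plunger_mid (a point): Centre, 19.5 mm above the foot, of the steel press plunger: a plain round piece with a slightly wider head, 39 mm in diameter and 39 high, 0.2 to 0.37 kg, standing upright to the right of the case among the next three things; any of the four may be in any of the places.
- vial_mid (a point): Glass vial with a white cap, 27 mm in diameter, 76 mm high; this point is on its axis 35 mm above its foot. To be left where it stands.
- beaker_mid (a point): Glass beaker, 58 mm in diameter, 79 mm high; this point is on its axis 40 mm above its foot. To be left where it stands.
- rotor_mid (a point): Toothed steel mill rotor, 65 mm in diameter, 40 mm high; this point is on its axis 20 mm above its foot. To be left where it stands.
Mind the look-alikes: they are no part of the job. Leave any orange or yellow look-alike of the part that bears plunger_mid alone.

How it is judged (in metres and radians):
On the way, in this order (a step that is already met when the one before it is completed fails the run):
1. the plunger stands upright in the empty pocket (horizontal distance between plunger_mid and pocket below 0.008 m and z of plunger_mid in the frame of die_case below 0.033 m and angle between plunger_mid's own z axis and vertical below 0.12 rad), for 0.2 s.
2. the lid is shut (all of step 1 and value of joint lid below 0.03 rad), for 0.2 s.
3. the loop's bar is behind the keeper's lip (value of joint lid below 0.03 rad and x of loop_bar in the frame of die_case between -0.0785 and -0.056 m and z of loop_bar in the frame of die_case between 0.091 and 0.0985 m), for 0.1 s.
4. the lever is all the way down with the loop on the keeper (all of step 3 and value of joint lever below 0.06 rad), for 0.3 s.
At the end, for the whole second after the job is handed in: The plunger stands in the pocket (axis within 8 mm of the pocket's centre, tilt under 0.12 rad, its centre no more than 33 mm above the case's underside), the lid is shut (under 0.03 rad), the loop's bar lies on the keeper behind its lip, and the lever is fully down (under 0.06 rad) (all of step 1 and all of step 4); the robot touches nothing.
It fails at once if the vial, the beaker or the rotor is pushed 25 mm or tipped over (distance of any of vial_mid, beaker_mid, rotor_mid from where it was at the start of the episode above 0.025 m).
It also fails if it takes over 72 s, if anything falls off the work surface, if the arm or the gripper's body presses on something with over 40 N, if the wrist force passes 120 N, or if a joint passes its speed limit or range.

ROBOT

A 6-joint arm with a two-finger parallel gripper is mounted at the origin on a cart in front of the work surface, level with it; the furniture and walls round the work are solid. World frame = base frame: x ahead of the robot, y to its left, z up, the work surface at z = 0. Lengths are in mm, angles in rad, forces in N, time in s.
With the tool pointing down it reaches from about 350 to 775 mm from the base axis. Payload 7.3 kg.
Tool frame: the origin (TCP) lies on the centre line of the jaws, within the pads' length; the fingertips stand 17 mm ahead of it and the grasp point (between the pads) lies 2 mm behind it; z points along the fingers, y is the line along which they close (so a half turn about z gives the same grasp; the last joint's range is limited). The gripper opens to 92 mm and grips with 3 to 60 N. Pads are 19 mm wide; open, the fingers measure 130 mm over their backs; the gripper's body (75 mm by 190 mm) begins 47 mm behind the grasp point.
Start: joints at [-1.423, 0.342, 1.524, -0, 1.275, -0.146], TCP at [152.058, -502.515, 243.741] pointing down, gripper open.
Joint ranges: [-2.53, 2.53], [-0.77, 2.02], [0.04, 2.7], [-1, 4.14], [0.28, 2.66], [-3.11, 3.11]. Speed limits (rad/s): [2.57, 2.57, 3.14, 3.14, 3.14, 3.14].

INTERFACE

Orientations are given as [roll, pitch, yaw] about the fixed x, y, z axes, in that order (R = Rz(yaw) Ry(pitch) Rx(roll)).
In Python, from plant import bot gives the robot as it stands. The module is installed in compiled form; this text tells all that it offers.
- The arm moves only by the shell command python3 -m pendant 'ROWS'. ROWS is JSON, a list of rows, each a list of 3 entries, a list of its own where there are three numbers: the shift along the world's x, y, z as a fraction of full scale, then the turn, a rotation vector about the world's x, y, z as a fraction of full scale, then the opening, from -1 (shut) to 1 (fully open), so that 0 is half open. In form: [[[tx, ty, tz], [rx, ry, rz], claw], ...]. A call has exactly 10 rows; each row shifts and turns the commanded pose from where the row before left it; what a row does not reach is not made up. Full scale, the value 1, is 30 mm for a shift and 0.12 rad for a turn. A row lasts 1/12 s, in which the tool goes at most 41.7 mm and 7.16 degrees, less where a joint would pass 70% of its speed; a pose out of reach is approached as far as the arm can. A call with a number of a shift or a turn outside -1 to 1 is refused whole. A call with a gripper value outside its range is refused whole. The fingers move at their own pace and stop on an object; the grip force is fixed at half the most. Time passes only in rows, so rows that do not move let the fingers close, or fill a call up. It gives the time, the measured TCP pose, the force, the opening and the grip force at its end, in the units of the state.
- bot.get_obs(): the state, without advancing time (a new reading comes with each control period).
- bot.capture(name): name is "scene" or "side" or "wrist"; returns the picture (384x512x3 uint8, blue, green, red); there is no depth.
- bot.camera_params(name): a dict with "fovy" (degrees; the focal length in pixels is half the picture's height over the tangent of half this angle, whatever the lens; pixels are square), "cx", "cy" (the principal point, pixels), "distortion" ([k1, k2, p1, p2, k3] as OpenCV has them; the pictures are not rectified), "camera_from_world" (4x4, takes a point from world to camera coordinates). Camera axes: x right, y down, z forward; pixel columns grow to the right and rows downward; lengths in mm; the calibration is good to about 2 mm. A picture is of the moment at which its call begins: read the wrist's pose just before it. camera_params takes no time and is no camera call; for the wrist camera it gives the pose at the moment of the call.
- bot.close_job(): hands the job in; it is judged then, once.
The state is a dict: "time": time; "joint_positions": joint angles; "dq": joint speeds; "tau": joint torques, N m; "tool_pos": TCP position; "tcp_rot": TCP orientation; "contact_force": force on the tool from outside, world axes, zero at the start; "moment": the same for the moment, N m; "grip_width": finger opening in mm; "finger_force": force on a finger pad.
Only numpy, scipy, OpenCV 4.12 (cv2) and the standard library are available. Lean on these libraries where they do the work, as an engineer would, in place of code of your own. Each camera call takes 0.05 s, during which the arm holds its last target. There are 200 camera calls.

## Working session

There is one attempt and no reset: what is moved stays moved. The work goes in short steps, Python scripts to look and compute and a shell command to move; the robot and the scene stay as the last step left them, time stands still between calls to the robot, and variables do not carry over. Pictures are saved under pics/ and viewed, at most 13 in all, crops included, and the job is handed in when it is done.

```bash
mkdir -p pics; cat > h.py <<'E'
import numpy as np, cv2
from plant import bot
def K(p):
    f=192/np.tan(np.radians(p["fovy"])/2)
    return np.array([[f,0,p["cx"]],[0,f,p["cy"]],[0,0,1.]]),np.array(p["distortion"],float)
def ray(p,uv):
    k,d=K(p); n=cv2.undistortPoints(np.array([[uv]],float),k,d)[0,0]
    T=np.array(p["camera_from_world"]); R,t=T[:3,:3],T[:3,3]
    return -R.T@t, R.T@np.array([n[0],n[1],1.])
def onz(p,uv,z):
    o,d=ray(p,uv); return o+d*(z-o[2])/d[2]
def tri(p1,a,p2,b):
    o1,d1=ray(p1,a);o2,d2=ray(p2,b)
    s=np.linalg.lstsq(np.c_[d1,-d2],o2-o1,rcond=None)[0]
    A=o1+d1*s[0];B=o2+d2*s[1]; return (A+B)/2,np.linalg.norm(A-B)
def proj(p,P):
    k,d=K(p);T=np.array(p["camera_from_world"])
    return cv2.projectPoints(np.atleast_2d(np.array(P,float)),cv2.Rodrigues(T[:3,:3])[0],T[:3,3],k,d)[0][:,0]
E
python3 - <<'E'
from h import *
import json
for n in ["scene","side"]:
    im=bot.capture(n); cv2.imwrite(f"pics/{n}_raw.png",im); cv2.imwrite(f"pics/{n}1.png",cv2.resize(im,(800,600),interpolation=cv2.INTER_CUBIC))
    p=bot.camera_params(n); T=np.array(p["camera_from_world"]); print(n,p["fovy"],p["distortion"],-T[:3,:3].T@T[:3,3],T[2,:3])
print(bot.get_obs())
E
```

```text
scene 55.75780248596679 [-0.01510753  0.          0.          0.          0.        ] [247.97377756 535.18883276 630.34320262] [ 0.35514014 -0.70670902 -0.61191326]
side 43.98651180607415 [-0.13125772  0.          0.          0.          0.        ] [311.8229503  942.20782919 685.76841643] [ 0.21686264 -0.8428667  -0.49248992]
{'time': 0.1, 'joint_positions': array([-1.42295425e+00,  3.42665508e-01,  1.52491586e+00,  3.23087603e-07,
        1.27538505e+00, -1.45998467e-01]), 'dq': array([-2.73689725e-04, -3.19681248e-03, -2.37356531e-03,  1.65854681e-04,
        7.44741692e-05, -6.58403413e-05]), 'tau': array([ 1.91415580e-03, -4.32004309e+01, -2.44694370e+01,  7.19506200e-02,
        5.25958103e-02, -4.42281407e-05]), 'tool_pos': array([ 152.02849151, -502.15819753,  243.10993568]), 'tcp_rot': array([-3.14023355e+00, -2.00161303e-04,  2.93840312e-01]), 'contact_force': array([ 0.56128038, -0.54653297,  0.13564722]), 'moment': array([-0.01882656, -0.01066678, -0.00463803]), 'finger_force': 0.0, 'grip_width': 91.93917756339036}
```

View pics/scene1.png

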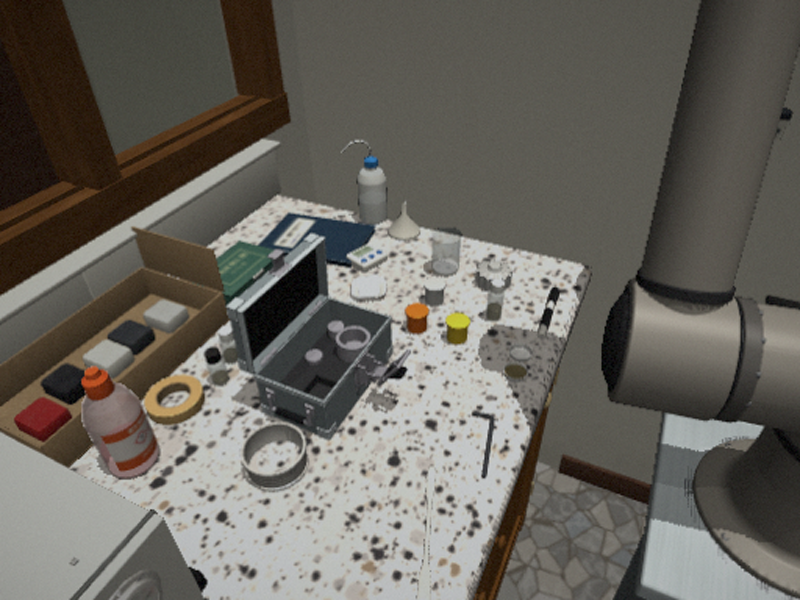

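View pics/side1.png

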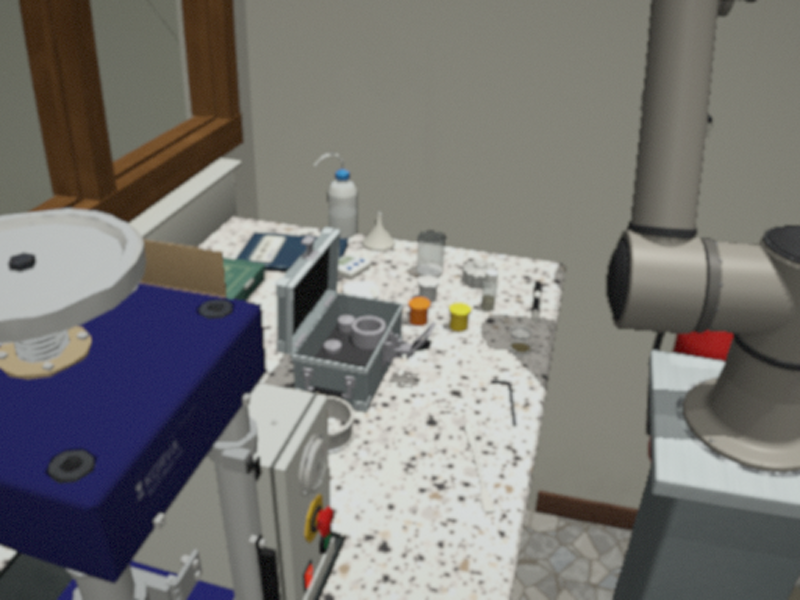

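The scene shows the grey case with its lid open (rim corners near (258,372), (320,402), (390,340)) and the latch at about (390,370). The plunger is at about (434,292), behind the orange (417,318) and yellow (457,328) look-alikes. The beaker is at (446,250), the rotor at (495,272) and the vial at (495,300).

```bash
python3 - <<'E'
from h import *
p=bot.camera_params("scene"); s=.64
for n,uv,z in [("rimBL",(258,372),78),("rimFL",(320,402),78),("rimFR",(390,340),78),("plTop",(434,285),39),("orange",(417,309),39),("yellow",(457,319),39),("vial foot",(494,317),0),("rotor",(495,266),40),("beaker",(446,236),79),("botFL",(327,433),0),("bar?",(408,352),100)]:
    print(n,onz(p,(uv[0]*s,uv[1]*s),z).round(0))
w=bot.camera_params("wrist");T=np.array(w["camera_from_world"]);print(w["fovy"],-T[:3,:3].T@T[:3,3],T[2,:3],T[0,:3])
E
```

```text
rimBL [668. 130.  78.]
rimFL [562. 140.  78.]
rimFR [533.  -3.  78.]
plTop [ 547. -201.   39.]
orange [ 546. -128.   39.]
yellow [ 477. -131.   39.]
vial foot [ 436. -207.    0.]
rotor [ 468. -298.   40.]
beaker [ 565. -298.   79.]
botFL [568. 129.   0.]
bar? [489.  29. 100.]
64.6099686272062 [ 216.29606774 -483.88271103  383.99938659] [-0.23743374 -0.07047058 -0.96884422] [ 0.28939108 -0.95721007 -0.00129645]
```

```bash
python3 -m pendant '[[[0.7,0.9,0.3],[0,0,-0.25],1],[[0.7,0.9,0.3],[0,0,-0.25],1],[[0.7,0.9,0.3],[0,0,-0.25],1],[[0.7,0.9,0.3],[0,0,-0.25],1],[[0.7,0.9,0.3],[0,0,-0.25],1],[[0.7,0.9,0.3],[0,0,-0.25],1],[[0.7,0.9,0.3],[0,0,-0.25],1],[[0.7,0.9,0.3],[0,0,-0.25],1],[[0.7,0.9,0.3],[0,0,-0.25],1],[[0.7,0.9,0.3],[0,0,-0.2],1]]'; python3 -m pendant '[[[0.7,0.9,0],[0,0,0],1],[[0.7,0.9,0],[0,0,0],1],[[0.7,0.9,0],[0,0,0],1],[[0.7,0.9,0],[0,0,0],1],[[0.7,0.7,0],[0,0,0],1],[[0.7,0.7,0],[0,0,0],1],[[0.2,0.2,0],[0,0,0],1],[[0,0,0],[0,0,0],1],[[0,0,0],[0,0,0],1],[[0,0,0],[0,0,0],1]]'
python3 - <<'E'
from h import *
im=bot.capture("wrist"); p=bot.camera_params("wrist"); cv2.imwrite("pics/w1_raw.png",im); cv2.imwrite("pics/w1.png",cv2.resize(im,(800,600),interpolation=cv2.INTER_CUBIC))
import pickle; pickle.dump(p,open("w1.pkl","wb")); o=bot.get_obs(); print(o["tool_pos"],o["tcp_rot"])
E
```

```text
time: 0.93
tool_pos: [362.6, -230.9, 334.1]
tcp_rot: [-3.141, 0.0, -0.002]
contact_force: [0.1, -0.9, 0.1]
grip_width: 92.1
finger_force: 0.0
time: 1.77
tool_pos: [493.3, -77.3, 333.6]
tcp_rot: [3.141, 0.001, -0.001]
contact_force: [0.7, 0.1, 0.7]
grip_width: 91.8
finger_force: 0.0
[493.28206012 -77.51431487 333.76485007] [ 3.14124768e+00  4.57355071e-04 -1.63055263e-03]
```

View pics/w1.png

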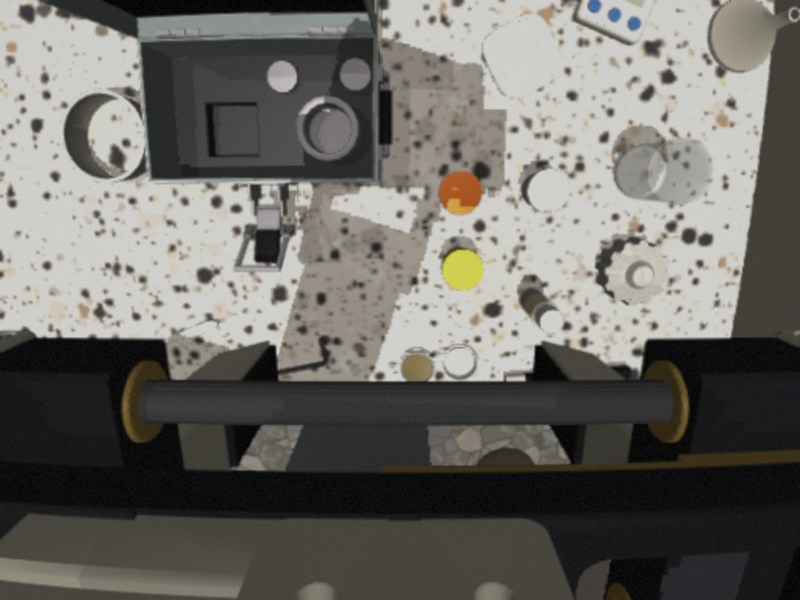

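The wrist view shows the case at left: front rim corners at about (148,181) and (381,183), pocket at (234,130). The loop bar is at about (260,268) over the raised lever. The plunger's pale top is at (548,190), beaker (645,170), vial cap (550,320), rotor (635,270), orange (460,192) and yellow (463,270).

```bash
python3 - <<'E'
from h import *
import pickle
p=pickle.load(open("w1.pkl","rb")); im=cv2.imread("pics/w1_raw.png"); g=cv2.cvtColor(im,cv2.COLOR_BGR2GRAY); s=.64
for n,c,z,r in [("plunger",(548,190),39,26),("orange",(460,190),39,26),("yellow",(463,268),39,26)]:
    x,y=int(c[0]*s),int(c[1]*s); R=24
    crop=cv2.resize(g[y-R:y+R,x-R:x+R],None,fx=4,fy=4,interpolation=cv2.INTER_CUBIC)
    h=cv2.HoughCircles(cv2.GaussianBlur(crop,(5,5),0),cv2.HOUGH_GRADIENT,1,40,param1=80,param2=12,minRadius=45,maxRadius=75)
    if h is not None:
        for a in h[0][:2]:
            uv=((a[0]-1.5)/4+x-R,(a[1]-1.5)/4+y-R); print(n,uv,a[2]/4,onz(p,uv,z).round(1))
for n,c,z in [("FL",(148,182),78),("FR",(382,183),78),("pk1",(207,102),24),("pk2",(259,105),24),("pk3",(258,157),24),("pk4",(207,155),24),("barL",(236,269),85),("barR",(284,270),85),("barrel",(328,128),54),("vialcap",(552,321),76),("rotor",(640,272),40),("disc1",(283,76),34),("disc2",(356,72),42)]:
    print(n,onz(p,(c[0]*s,c[1]*s),z).round(1))
x,y=int(548*s),int(190*s)
a=cv2.resize(im[95:185,80:260],(800,400),interpolation=cv2.INTER_CUBIC)
b=cv2.resize(im[y-25:y+25,x-40:x+60],(400,200),interpolation=cv2.INTER_CUBIC)
cv2.imwrite("pics/z1.png",np.vstack([a,np.hstack([b,np.zeros_like(b)])]))
E
```

```text
plunger (np.float32(351.5), np.float32(122.0)) 14.075 [ 550.1 -209.3   39. ]
orange (np.float32(293.5), np.float32(122.75)) 14.575 [ 548.6 -127.    39. ]
yellow (np.float32(295.75), np.float32(172.0)) 12.775 [ 478.1 -132.    39. ]
FL [560.1 135.5  78. ]
FR [556.7 -60.   78. ]
pk1 [630.4 101.   24. ]
pk2 [626.6  53.1  24. ]
pk3 [580.8  56.8  24. ]
pk4 [583.5 104.8  24. ]
barL [487.2  63.7  85. ]
barR [486.2  22.9  85. ]
barrel [602.5 -13.6  54. ]
vialcap [ 438.2 -208.6   76. ]
rotor [ 475.4 -302.    40. ]
disc1 [649.   27.6  34. ]
disc2 [649.7 -37.2  42. ]
```

View pics/z1.png

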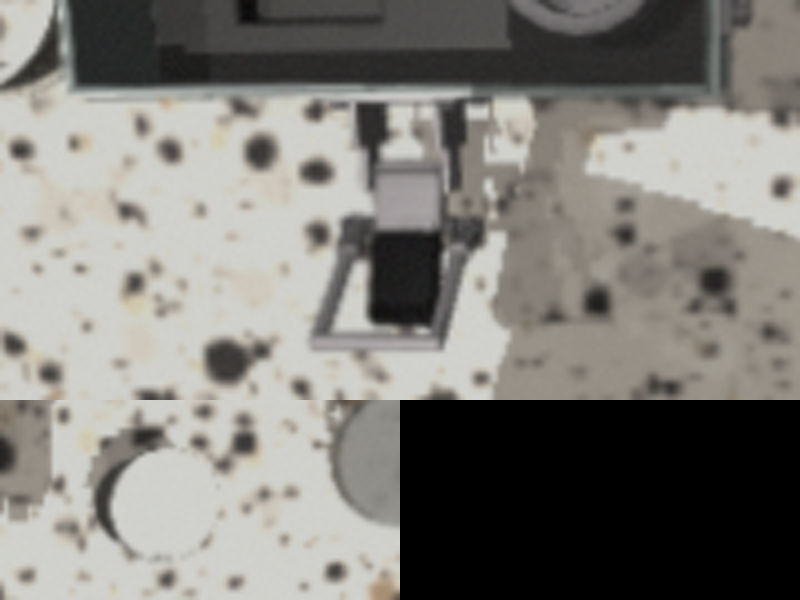

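```bash
python3 - <<'E'
from h import *
import pickle
p=pickle.load(open("w1.pkl","rb"));f=4.4444
c=lambda x,y:(x/f+80-.4,y/f+95-.4)
W=[onz(p,c(68,94),78),onz(p,c(722,94),78)]; print(np.round(W,1))
s=.64
M=[(-56,95),(-56,-95),(13.5,63.5),(13.5,16.5),(-33.5,16.5),(-33.5,63.5),(-12,-52),(34,-10),(34,-75)]
D=[(207,102,24),(259,105,24),(258,157,24),(207,155,24),(328,128,54),(283,76,34),(356,72,42)]
W+= [onz(p,(a*s,b*s),z) for a,b,z in D]
M=np.array(M,float);W=np.array(W)[:,:2]
w=np.array([2,2,1,1,1,1,1,1,1.]);w/=w.sum()
mm=w@M;wm=w@W;a=M-mm;b=W-wm
th=np.arctan2((w*(a[:,0]*b[:,1]-a[:,1]*b[:,0])).sum(),(w*(a*b).sum(1)).sum())
R=np.array([[np.cos(th),-np.sin(th)],[np.sin(th),np.cos(th)]]);t=wm-R@mm
print(th,t,(W-(M@R.T+t)).round(1).tolist(),"pocket",R@[-10,40]+t)
E
```

```text
[[561.1 135.1  78. ]
 [558.5 -56.9  78. ]]
-0.014748416870944251 [615.3736678   38.43371583] [[0.3, 0.9], [0.5, -1.2], [0.6, -0.7], [-2.6, -1.7], [-1.4, 1.4], [0.7, 2.4], [-0.1, -0.2], [-0.2, -0.4], [1.4, -0.1]] pocket [605.96467065  78.57684442]
```

```bash
python3 -m pendant '[[[0.19,-0.44,-0.5],[0,0,1],1],[[0.19,-0.44,-0.5],[0,0,1],1],[[0.19,-0.44,-0.5],[0,0,1],1],[[0.19,-0.44,-0.5],[0,0,1],1],[[0.19,-0.44,-0.5],[0,0,1],1],[[0.19,-0.44,-0.5],[0,0,1],1],[[0.19,-0.44,-0.5],[0,0,1],1],[[0.19,-0.44,-0.5],[0,0,1],1],[[0.19,-0.44,-0.5],[0,0,1],1],[[0.19,-0.44,-0.5],[0,0,1],1]]'
python3 - <<'E'
from h import *
o=bot.get_obs();p=bot.camera_params("wrist");im=bot.capture("wrist"); cv2.imwrite("pics/w2_raw.png",im)
print(o["tool_pos"],o["tcp_rot"])
c=proj(p,[550,-209.3,39])[0];print(c)
g=cv2.GaussianBlur(cv2.cvtColor(im,cv2.COLOR_BGR2GRAY),(3,3),0)
d=np.linalg.norm(proj(p,[550,-190,39])[0]-c);print(d)
h=cv2.HoughCircles(g,cv2.HOUGH_GRADIENT,1,20,param1=80,param2=14,minRadius=int(d*.8),maxRadius=int(d*1.2))
if h is not None:
    for a in h[0]:
        if np.hypot(*(a[:2]-c))<40: print(a,onz(p,a[:2],39).round(1))
E
```

```text
time: 2.65
tool_pos: [550.4, -210.4, 183.4]
tcp_rot: [3.141, 0.0, 1.204]
contact_force: [-0.1, 0.3, -0.0]
grip_width: 91.8
finger_force: 0.0
[ 550.35769818 -210.43755257  183.37316377] [3.14125704e+00 2.49910014e-04 1.20376311e+00]
[257.08740043 183.42469981]
19.90610489501287
[256.5 183.5  20.2] [ 549.4 -209.2   39. ]
```

```bash
python3 -m pendant '[[[-0.02,0.04,-0.7],[0,0,0],1],[[0,0,-0.7],[0,0,0],1],[[0,0,-0.7],[0,0,0],1],[[0,0,-0.7],[0,0,0],1],[[0,0,-0.7],[0,0,0],1],[[0,0,-0.7],[0,0,0],1],[[0,0,-0.5],[0,0,0],1],[[0,0,-0.28],[0,0,0],1],[[0,0,0],[0,0,0],1],[[0,0,0],[0,0,0],1]]'; python3 -m pendant '[[[0,0,0],[0,0,0],-1],[[0,0,0],[0,0,0],-1],[[0,0,0],[0,0,0],-1],[[0,0,0],[0,0,0],-1],[[0,0,0],[0,0,0],-1],[[0,0,0],[0,0,0],-1],[[0,0,0],[0,0,0],-1],[[0,0,0],[0,0,0],-1],[[0,0,0],[0,0,0],-1],[[0,0,0],[0,0,0],-1]]'
```

```text
time: 3.53
tool_pos: [550.4, -207.8, 35.0]
tcp_rot: [3.141, 0.0, 1.198]
contact_force: [0.4, 0.3, -0.6]
grip_width: 92.3
finger_force: 0.0
time: 4.37
tool_pos: [550.3, -207.2, 34.3]
tcp_rot: [-3.141, -0.0, 1.2]
contact_force: [-0.4, 0.7, 1.2]
grip_width: 38.3
finger_force: 30.0
```

```bash
python3 -m pendant '[[[0,0,1],[0,0,1],-1],[[0,0,1],[0,0,1],-1],[[0,0,1],[0,0,1],-1],[[0,0,1],[0,0,1],-1],[[0.18,0.95,0.11],[0,0,1],-1],[[0.18,0.95,0.11],[0,0,1],-1],[[0.18,0.95,0.11],[0,0,1],-1],[[0.18,0.95,0.11],[0,0,1],-1],[[0.18,0.95,0.11],[0,0,1],-1],[[0.18,0.95,0.11],[0,0,1],-1]]'; python3 -m pendant '[[[0.14,0.76,0],[0,0,1],-1],[[0.14,0.76,0],[0,0,1],-1],[[0.14,0.76,0],[0,0,1],-1],[[0.14,0.76,0],[0,0,1],-1],[[0.15,0.79,0],[0,0,1],-1],[[0,0,0],[0,0,1],-1],[[0,0,0],[0,0,0.06],-1],[[0,0,0],[0,0,0],-1],[[0,0,0],[0,0,0],-1],[[0,0,0],[0,0,0],-1]]'
python3 - <<'E'
from h import *
import pickle
o=bot.get_obs();p=bot.camera_params("wrist");im=bot.capture("wrist"); print(o["tool_pos"],o["tcp_rot"],o["grip_width"])
pickle.dump(p,open("w3.pkl","wb"));cv2.imwrite("pics/w3_raw.png",im)
q=bot.camera_params("scene");sc=bot.capture("scene");cv2.imwrite("pics/s3_raw.png",sc)
pickle.dump(q,open("s3.pkl","wb"))
a=cv2.resize(im,(640,480))[:, :];b=cv2.resize(sc[110:300,120:320],None,fx=2,fy=2)
cv2.imwrite("pics/c3.png",np.hstack([cv2.resize(im,(400,300)),b[:380,:400][:300]]) if 0 else cv2.resize(im,(800,600)))
E
```

```text
time: 5.2
tool_pos: [582.6, -34.9, 173.9]
tcp_rot: [-3.141, -0.001, 2.406]
contact_force: [1.1, 0.5, -2.2]
grip_width: 38.4
finger_force: 30.0
time: 6.03
tool_pos: [604.0, 77.7, 174.0]
tcp_rot: [-3.142, -0.0, 3.123]
contact_force: [0.3, -0.1, -2.7]
grip_width: 38.1
finger_force: 30.0
[604.04589358  77.73253696 174.00170828] [-3.14152229e+00 -3.85824411e-04  3.12339580e+00] 38.09720728851002
```

View pics/c3.png

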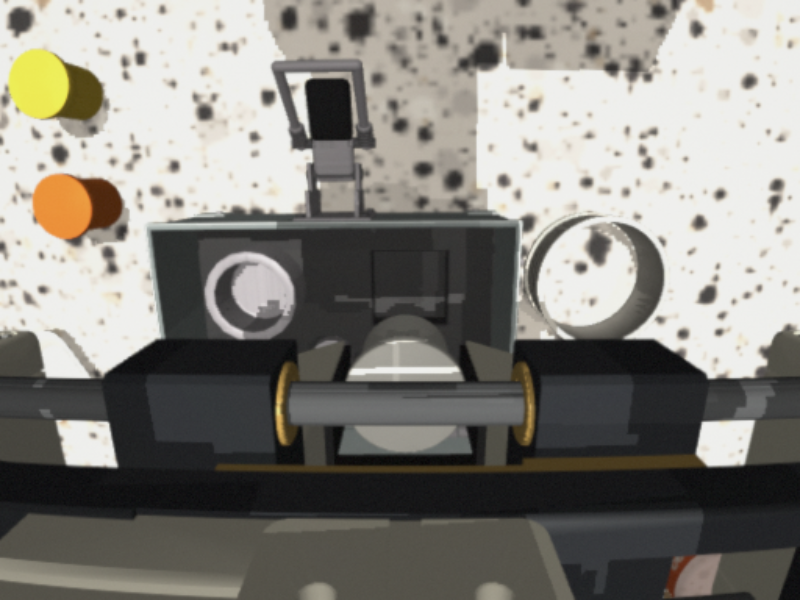

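The wrist view shows the plunger held at (407,380). The empty pocket has corners (373,250), (447,250), (447,321) and (373,319), the front rim corners are (149,225) and (520,221), and the loop bar ends are (276,67) and (362,64).

```bash
python3 - <<'E'
from h import *
import pickle
p=pickle.load(open("w3.pkl","rb"));p1=pickle.load(open("w1.pkl","rb"));s=.64
P=lambda a,b,z:onz(p,(a*s,b*s),z).round(1)
for n,a,b,z in [("FR",149,225,78),("FL",520,221,78),("pFR",373,250,24),("pFL",447,250,24),("pBL",447,321,24),("barrel",250,295,54)]: print(n,P(a,b,z))
c=lambda x,y:(x/4.4444+80-.4,y/4.4444+95-.4)
for n,a,b in [("barL",c(314,342),(362,64)),("barR",c(439,342),(276,67)),("sleeveL",c(355,237),(365,138)),("sleeveR",c(465,237),(298,138)),("handleend",c(404,318),(329,84))]: print(n,tri(p1,a,p,(b[0]*s,b[1]*s)))
print("plunger axis proj", proj(p,[[604,77.7,156],[604,77.7,137]])/s)
E
```

```text
FR [557.7 -52.   78. ]
FL [559.9 135.3  78. ]
pFR [581.2  57.9  24. ]
pFL [582.  103.6  24. ]
pBL [627.8 103.8  24. ]
barrel [601.1 -11.2  54. ]
barL (array([489.819488  ,  60.75094669,  95.87059306]), np.float64(0.44729599365366374))
barR (array([490.08826876,  23.84008284,  97.55774976]), np.float64(0.16998103007931575))
sleeveL (array([516.94555093,  58.16676356,  60.05580969]), np.float64(1.3777810133652744))
sleeveR (array([516.4049095 ,  23.68242091,  60.64182863]), np.float64(0.7383216387734735))
handleend (array([492.27005171,  42.11793433,  68.29135207]), np.float64(0.06149915434962945))
plunger axis proj [[406.56451752 366.61363065]
 [406.36801824 348.20349058]]
```

```bash
python3 -m pendant '[[[0,0.1,-0.6],[0,0,0],-1],[[0,0,-0.6],[0,0,0],-1],[[0,0,-0.6],[0,0,0],-1],[[0,0,-0.6],[0,0,0],-1],[[0,0,-0.6],[0,0,0],-1],[[0,0,-0.4],[0,0,0],-1],[[0,0,-0.2],[0,0,0],-1],[[0,0,-0.2],[0,0,0],-1],[[0,0,-0.1],[0,0,0],-1],[[0,0,0],[0,0,0],-1]]'; python3 -m pendant '[[[0,0,-0.1],[0,0,0],-1],[[0,0,-0.1],[0,0,0],-1],[[0,0,-0.1],[0,0,0],-1],[[0,0,-0.1],[0,0,0],-1],[[0,0,-0.05],[0,0,0],-1],[[0,0,0],[0,0,0],-1],[[0,0,0],[0,0,0],-1],[[0,0,0],[0,0,0],-1],[[0,0,0],[0,0,0],-1],[[0,0,0],[0,0,0],-1]]'
```

```text
time: 6.97
tool_pos: [604.3, 81.5, 57.1]
tcp_rot: [3.142, 0.0, 3.127]
contact_force: [0.7, 0.5, -1.1]
grip_width: 38.1
finger_force: 30.0
time: 7.8
tool_pos: [604.2, 81.6, 43.8]
tcp_rot: [3.141, 0.0, 3.127]
contact_force: [0.1, 0.5, -2.6]
grip_width: 38.1
finger_force: 30.0
```

```bash
python3 -m pendant '[[[0,0,-0.05],[0,0,0],-1],[[0,0,0],[0,0,0],-1],[[0,0,0],[0,0,0],0.07],[[0,0,0],[0,0,0],0.07],[[0,0,0],[0,0,0],0.07],[[0,0,0],[0,0,0],0.07],[[0,0,0],[0,0,0],0.07],[[0,0,0],[0,0,0],0.07],[[0,0,0],[0,0,0],0.07],[[0,0,0],[0,0,0],0.07]]'; python3 -m pendant '[[[0,0,0.3],[0,0,0],0.07],[[0,0,0.6],[0,0,0],0.07],[[0,0,1],[0,0,0],0.07],[[0,0,1],[0,0,0],0.07],[[0,0,1],[0,0,0],0.07],[[-0.5,-0.3,1],[0,0,0],0.07],[[-1,-0.5,0.5],[0,0,0],-0.5],[[-1,-0.5,0.5],[0,0,0],-1],[[-1,-0.3,0.5],[0,0,0],-1],[[0,0,0],[0,0,0],-1]]'
python3 - <<'E'
from h import *
import pickle
o=bot.get_obs();p=bot.camera_params("wrist");im=bot.capture("wrist"); print(o["tool_pos"],o["tcp_rot"],o["grip_width"])
pickle.dump(p,open("w4.pkl","wb"));cv2.imwrite("pics/w4_raw.png",im)
q=bot.camera_params("scene");sc=bot.capture("scene");cv2.imwrite("pics/s4_raw.png",sc)
pickle.dump(q,open("s4.pkl","wb"))
b=cv2.resize(sc[140:290,130:290],(640,600),interpolation=cv2.INTER_CUBIC)
cv2.imwrite("pics/c4.png",b)
E
```

```text
time: 8.63
tool_pos: [604.2, 81.6, 42.1]
tcp_rot: [3.142, -0.0, 3.127]
contact_force: [0.1, -0.0, 0.5]
grip_width: 49.6
finger_force: 0.0
time: 9.47
tool_pos: [495.9, 32.5, 237.8]
tcp_rot: [-3.141, 0.003, 3.126]
contact_force: [1.4, -0.6, 0.2]
grip_width: 26.7
finger_force: 0.0
[495.87520969  32.5220555  237.83919301] [-3.14080052e+00  2.50835777e-03  3.12606206e+00] 26.742616686813577
```

View pics/c4.png

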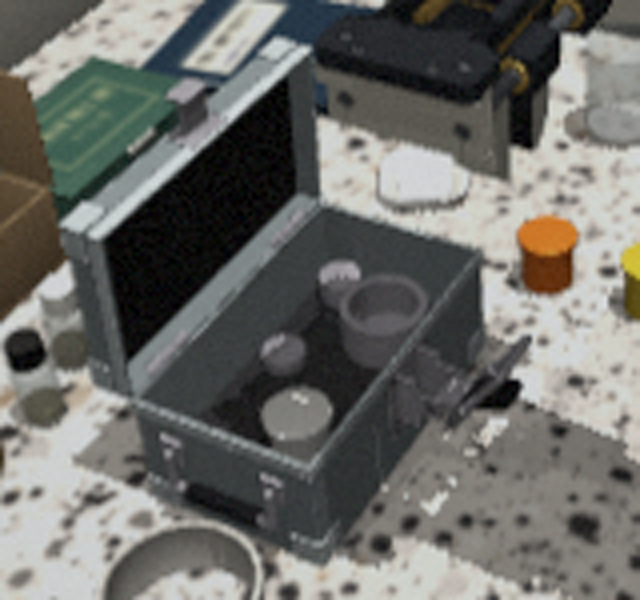

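Plunger stands in the pocket, seen at about (297,420); the lid is nearly upright. Next I go over and behind the lid with closed fingers.

```bash
python3 -m pendant '[[[0,0,0.6],[0,0,0],-1],[[0,0,0.5],[0,0,0],-1],[[0.9,0.03,0],[0,0,0],-1],[[0.9,0.03,0],[0,0,0],-1],[[0.9,0.03,0],[0,0,0],-1],[[0.9,0.03,0],[0,0,0],-1],[[0.9,0.03,0],[0,0,0],-1],[[0.9,0.03,0],[0,0,0],-1],[[0.9,0.03,0],[0,0,0],-1],[[0.9,0.03,0],[0,0,0],-1]]'
```

```text
time: 10.4
tool_pos: [716.9, 41.5, 265.7]
tcp_rot: [3.141, -0.001, 3.128]
contact_force: [0.9, -0.2, 0.6]
grip_width: 0.3
finger_force: 0.0
```

```bash
python3 -m pendant '[[[0,0,-0.7],[0,0,0],-1],[[0,0,-0.7],[0,0,0],-1],[[0,0,-0.7],[0,0,0],-1],[[0,0,-0.47],[0,0,0],-1],[[0,0,0],[0,0,0],-1],[[-0.3,0,0],[0,0,0],-1],[[-0.3,0,0],[0,0,0],-1],[[-0.3,0,0.05],[0,0,0],-1],[[-0.3,0,0],[0,0,0],-1],[[-0.3,0,0],[0,0,0],-1]]'
```

```text
time: 11.23
tool_pos: [671.2, 41.2, 192.3]
tcp_rot: [3.141, 0.003, 3.127]
contact_force: [1.0, 0.7, -0.6]
grip_width: 0.1
finger_force: 0.8
```

```bash
python3 -m pendant '[[[-0.37,0,-0.13],[0,0,0],-1],[[-0.3,0,-0.1],[0,0,0],-1],[[-0.3,0,-0.1],[0,0,0],-1],[[-0.28,0,-0.15],[0,0,0],-1],[[-0.26,0,-0.16],[0,0,0],-1],[[-0.25,0,-0.2],[0,0,0],-1],[[-0.22,0,-0.22],[0,0,0],-1],[[-0.21,0,-0.25],[0,0,0],-1],[[-0.18,0,-0.25],[0,0,0],-1],[[-0.16,0,-0.3],[0,0,0],-1]]'
```

```text
time: 12.07
tool_pos: [595.3, 41.2, 136.7]
tcp_rot: [3.141, 0.002, 3.127]
contact_force: [-0.8, 0.7, 1.8]
grip_width: 0.3
finger_force: 0.5
```

```bash
python3 -m pendant '[[[-0.1,0,-0.2],[0,0,0],-1],[[-0.06,0,-0.2],[0,0,0],-1],[[-0.04,0,-0.15],[0,0,0],-1],[[0,0,-0.05],[0,0,0],-1],[[0,0,-0.05],[0,0,0],-1],[[0,0,0],[0,0,0],-1],[[0,0,0],[0,0,0],-1],[[0,0,0],[0,0,0],-1],[[0,0,0],[0,0,0],-1],[[0,0,0],[0,0,0],-1]]'
```

```text
time: 12.9
tool_pos: [588.7, 41.0, 119.0]
tcp_rot: [3.142, 0.002, 3.127]
contact_force: [-7.5, 0.9, 18.3]
grip_width: 0.4
finger_force: 9.1
```

Lid is shut (18 N, lid top height matches). Raise and look at the latch.

```bash
python3 -m pendant '[[[0,0,0.7],[0,0,0],-1],[[0,0,0.8],[0,0,0],-1],[[-0.3,0,0.8],[0,0,0],-1],[[-0.3,0,0.8],[0,0,0],-1],[[-0.3,0,0.7],[0,0,0],0],[[0,0,0],[0,0,0],0],[[0,0,0],[0,0,0],0],[[0,0,0],[0,0,0],0.25],[[0,0,0],[0,0,0],0.25],[[0,0,0],[0,0,0],0.25]]'
python3 - <<'E'
from h import *
import pickle
o=bot.get_obs();p=bot.camera_params("wrist");im=bot.capture("wrist"); print(o["tool_pos"],o["tcp_rot"],o["grip_width"],o["joint_positions"].round(2))
pickle.dump(p,open("w5.pkl","wb"));cv2.imwrite("pics/w5_raw.png",im)
q=bot.camera_params("scene");sc=bot.capture("scene");cv2.imwrite("pics/s5_raw.png",sc);pickle.dump(q,open("s5.pkl","wb"))
a=cv2.resize(im[20:260,140:400],(520,480),interpolation=cv2.INTER_CUBIC)
b=cv2.resize(sc[185:265,210:280],(280,320),interpolation=cv2.INTER_CUBIC)
cv2.imwrite("pics/c5.png",np.hstack([a,np.vstack([b,np.zeros((160,280,3),np.uint8)])]))
E
```

```text
time: 13.73
tool_pos: [561.1, 40.8, 228.8]
tcp_rot: [3.141, -0.002, 3.127]
contact_force: [-0.2, -0.2, 0.1]
grip_width: 35.9
finger_force: 0.0
[561.07500411  40.77594421 228.80504157] [ 3.14139303e+00 -2.40491355e-03  3.12696190e+00] 35.94332693476034 [-0.06  0.42  1.44  0.    1.28 -1.62]
```

View pics/c5.png

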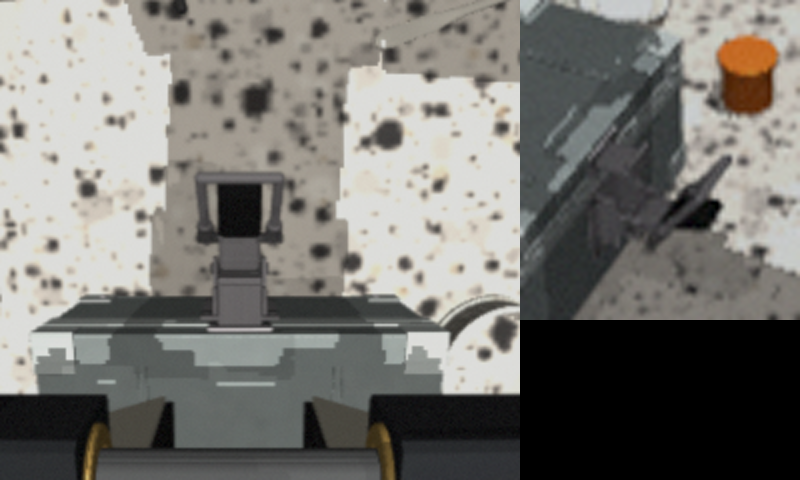

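The crop shows the lid shut. The keeper is at x 216–264, y 272–328, and the loop bar spans (198,177)–(284,177), in line with it.

```bash
python3 - <<'E'
from h import *
import pickle
L=lambda n:pickle.load(open(n+".pkl","rb"))
p5,p1,p3=L("w5"),L("w1"),L("w3");s=.64
c5=lambda x,y:(140+x/2-.25,20+y/2-.25)
c=lambda x,y:(x/4.4444+80-.4,y/4.4444+95-.4)
print("bar w5/w1",tri(p5,c5(241,177.5),p1,c(376,342)))
print("bar w5/w3",tri(p5,c5(241,177.5),p3,(319*s,65.5*s)))
for z in (96,98,100):print(z,onz(p5,c5(198,177.5),z).round(1),onz(p5,c5(284,177.5),z).round(1))
print("lid front",onz(p5,c5(100,330),102).round(1),onz(p5,c5(400,330),102).round(1),"keeper mid",onz(p5,c5(240,275),100).round(1))
for a in [(-81.5,10,100),(-81.5,-10,100),(-78,10,100),(-56,10,92),(-56,0,102),(-56,95,102),(-56,-95,102)]:
    q=proj(p5,[615+a[0]+.013*a[1],41+a[1]-.013*a[0],a[2]])[0]; print(a,(2*(q-[140,20])).round(0))
E
```

```text
bar w5/w1 (array([490.29289253,  42.18252116,  97.26986722]), np.float64(0.18847303114537675))
bar w5/w3 (array([490.26666327,  42.37036348,  97.98508066]), np.float64(0.383039383023836))
96 [490.   23.4  96. ] [490.6  61.   96. ]
98 [490.1  23.6  98. ] [490.6  60.9  98. ]
100 [490.1  23.7 100. ] [490.7  60.8 100. ]
lid front [556.4 -22.8 102. ] [558.5 113.6 102. ] keeper mid [532.7  41.2 100. ]
(-81.5, 10, 100) [264. 276.]
(-81.5, -10, 100) [219. 276.]
(-78, 10, 100) [264. 284.]
(-56, 10, 92) [263. 328.]
(-56, 0, 102) [242. 333.]
(-56, 95, 102) [449. 333.]
(-56, -95, 102) [ 34. 333.]
```

```bash
python3 -m pendant '[[[-0.59,0.02,-0.2],[0,0,0],0.25],[[-0.59,0.02,-0.2],[0,0,0],0.25],[[-0.59,0.01,-0.2],[0,0,0],0.25],[[-0.59,0,-0.2],[0,0,0],0.25],[[0,0,-0.7],[0,0,0],0.25],[[0,0,-0.7],[0,0,0],0.25],[[0,0,-0.7],[0,0,0],0.25],[[0,0,-0.6],[0,0,0],0.25],[[0,0,-0.4],[0,0,0],0.25],[[0,0,-0.26],[0,0,0],0.25]]'; python3 -m pendant '[[[0,0,0],[0,0,0],0.25],[[0,0,0],[0,0,0],-1],[[0,0,0],[0,0,0],-1],[[0,0,0],[0,0,0],-1],[[0,0,0],[0,0,0],-1],[[0,0,0],[0,0,0],-1],[[0,0,0],[0,0,0],-1],[[0,0,0],[0,0,0],-1],[[0,0,0],[0,0,0],-1],[[0,0,0],[0,0,0],-1]]'
```

```text
time: 14.67
tool_pos: [489.7, 42.3, 103.7]
tcp_rot: [3.141, -0.003, 3.127]
contact_force: [-0.5, -0.8, 0.9]
grip_width: 57.7
finger_force: 0.0
time: 15.5
tool_pos: [490.4, 42.3, 105.6]
tcp_rot: [3.142, 0.0, 3.127]
contact_force: [-0.8, -0.3, 1.9]
grip_width: 37.5
finger_force: 30.0
```

```bash
python3 -m pendant '[[[0.24,0,0.12],[0,0,0],-1],[[0.24,0,0.12],[0,0,0],-1],[[0.24,0,0.12],[0,0,0],-1],[[0.24,0,0],[0,0,0],-1],[[0.24,0,0],[0,0,0],-1],[[0.24,0,0],[0,0,0],-1],[[0.24,0,0],[0,0,0],-1],[[0,0,0],[0,0,0],-1],[[0,0,0],[0,0,0],-1],[[0,0,0],[0,0,0],-1]]'
python3 - <<'E'
from h import *
import pickle
o=bot.get_obs();p=bot.camera_params("wrist");im=bot.capture("wrist"); print(o["moment"])
pickle.dump(p,open("w6.pkl","wb"));cv2.imwrite("pics/w6_raw.png",im)
sc=bot.capture("scene");cv2.imwrite("pics/s6_raw.png",sc)
sd=bot.capture("side");cv2.imwrite("pics/d6_raw.png",sd)
a=cv2.resize(im[140:320,140:380],(480,360),interpolation=cv2.INTER_CUBIC)
b=cv2.resize(sc[180:270,200:280],(320,360),interpolation=cv2.INTER_CUBIC)
cv2.imwrite("pics/c6.png",np.hstack([a,b]))
E
```

```text
time: 16.33
tool_pos: [541.2, 42.1, 116.3]
tcp_rot: [-3.141, 0.001, 3.127]
contact_force: [-1.1, -3.1, -1.4]
grip_width: 37.7
finger_force: 30.0
[-0.55831341  0.21243176  0.04649013]
```

View pics/c6.png

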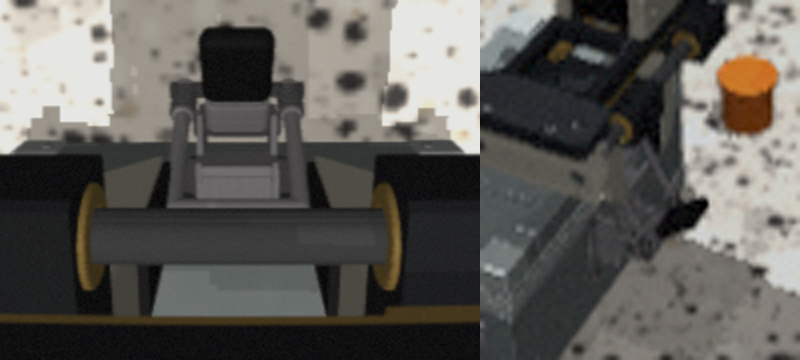

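The loop followed: its bar is at crop (240,204), nearer the lid than the keeper's lip at about (240,165).

```bash
python3 - <<'E'
from h import *
import pickle
p=pickle.load(open("w6.pkl","rb"))
for z in (104,108,112):print(z,onz(p,(259.7,241.7),z).round(1))
for a in [(-81.5,0,100),(-78,0,100),(-56,0,92),(-56,0,102)]:
    q=proj(p,[614.3+a[0],42+a[1],a[2]])[0]; print(a,(2*(q-[140,140])).round(0))
E
```

```text
104 [543.   41.7 104. ]
108 [541.2  41.7 108. ]
112 [539.4  41.7 112. ]
(-81.5, 0, 100) [240. 163.]
(-78, 0, 100) [240. 175.]
(-56, 0, 92) [241. 234.]
(-56, 0, 102) [241. 250.]
```

```bash
python3 -m pendant '[[[0.03,0,-0.07],[0,0,0],-1],[[0,0,-0.07],[0,0,0],-1],[[0,0,-0.07],[0,0,0],-1],[[0,0,-0.07],[0,0,0],-1],[[0,0,-0.07],[0,0,0],-1],[[0,0,-0.06],[0,0,0],-1],[[0,0,-0.04],[0,0,0],-1],[[0,0,0],[0,0,0],-1],[[0,0,0],[0,0,0],-1],[[0,0,0],[0,0,0],-1]]'
```

```text
time: 17.32
tool_pos: [541.6, 42.1, 102.4]
tcp_rot: [-3.141, -0.0, 3.127]
contact_force: [-1.0, -5.2, 0.3]
grip_width: 37.6
finger_force: 30.0
```

```bash
python3 -m pendant '[[[0,0,-0.03],[0,0,0],-1],[[0,0,-0.03],[0,0,0],-1],[[0,0,0],[0,0,0],-1],[[0,0,0],[0,0,0],-1],[[0,0,0],[0,0,0],-1],[[0,0,0],[0,0,0],-1],[[0,0,0],[0,0,0],-1],[[0,0,0],[0,0,0],-1],[[0,0,0],[0,0,0],-1],[[0,0,0],[0,0,0],-1]]'
```

```text
time: 18.15
tool_pos: [542.0, 42.1, 101.2]
tcp_rot: [-3.141, 0.001, 3.127]
contact_force: [-2.4, -5.0, 4.0]
grip_width: 37.0
finger_force: 30.0
```

```bash
python3 -m pendant '[[[0,0,0.02],[0,0,0],0.25],[[0,0,0],[0,0,0],0.25],[[0,0,0],[0,0,0],0.25],[[0,0,0],[0,0,0],0.25],[[0,0,0.3],[0,0,0],0.25],[[0,0,0.8],[0,0,0],0.25],[[0,0,0.9],[0,0,0],0.25],[[0,0,0.9],[0,0,0],0.25],[[0,0,0.9],[0,0,0],0.25],[[0,0,0],[0,0,0],0.25]]'
python3 - <<'E'
from h import *
import pickle
o=bot.get_obs();print(o["tool_pos"],o["joint_positions"].round(2));p=bot.camera_params("wrist");im=bot.capture("wrist")
pickle.dump(p,open("w7.pkl","wb"));cv2.imwrite("pics/w7_raw.png",im)
sc=bot.capture("scene");cv2.imwrite("pics/s7_raw.png",sc)
a=cv2.resize(im[100:270,150:370],(440,340),interpolation=cv2.INTER_CUBIC)
b=cv2.resize(sc[180:265,205:295],(360,340),interpolation=cv2.INTER_CUBIC)
cv2.imwrite("pics/c7.png",np.hstack([a,b]))
for a in [(-81.5,10,100),(-78,0,100),(-75.5,0,94.5),(-56,0,102)]:
    q=proj(p,[614.3+a[0],42+a[1],a[2]])[0]; print(a,(2*(q-[150,100])).round(0))
E
```

```text
time: 18.98
tool_pos: [544.3, 42.5, 221.8]
tcp_rot: [-3.142, 0.011, 3.127]
contact_force: [-0.0, 0.0, 0.3]
grip_width: 57.5
finger_force: 0.0
[544.33949269  42.45993181 221.79622481] [-0.06  0.39  1.51  0.    1.23 -1.62]
(-81.5, 10, 100) [241. 151.]
(-78, 0, 100) [218. 159.]
(-75.5, 0, 94.5) [218. 162.]
(-56, 0, 102) [219. 208.]
```

View pics/c7.png

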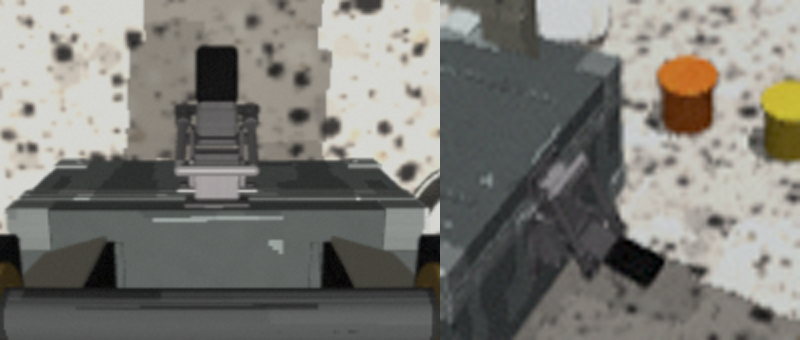

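The bar sits behind the keeper's lip (bright line at row 170, lip at about 155), and the lever hangs outward with its grip at crop (217,70). Next: tilt the gripper and press the lever with closed fingers.

```bash
python3 -m pendant '[[[-0.48,0,-0.2],[0,-1,0],-1],[[-0.48,0,-0.2],[0,-1,0],-1],[[-0.48,0,-0.2],[0,-1,0],-1],[[-0.48,0,-0.2],[0,-1,0],-1],[[-0.48,0,-0.2],[0,-1,0],-1],[[0,0,-0.5],[0,0,0],-1],[[0,0,-0.5],[0,0,0],-1],[[0,0,-0.5],[0,0,0],-1],[[0,0,-0.5],[0,0,0],-1],[[0,0,-0.5],[0,0,0],-1]]'; python3 -c "
from h import *
o=bot.get_obs();print(o['joint_positions'].round(2),o['tool_pos'])"
```

```text
time: 19.92
tool_pos: [480.0, 36.8, 150.6]
tcp_rot: [3.112, 0.505, 3.126]
contact_force: [-0.8, 1.4, -0.3]
grip_width: 0.3
finger_force: 0.0
[-0.14  0.19  2.18  0.33  0.28 -2.  ] [479.96235643  36.78736225 150.6257099 ]
```

```bash
python3 -m pendant '[[[0,0.08,0],[-0.1,0.5,-0.06],-1],[[0,0.09,0],[-0.12,0.5,-0.06],-1],[[0,0,0],[0,0,0],-1],[[0,0,-0.4],[0,0,0],-1],[[0,0,-0.4],[0,0,0],-1],[[0,0,-0.4],[0,0,0],-1],[[0,0,-0.4],[0,0,0],-1],[[0,0,-0.4],[0,0,0],-1],[[0,0,0],[0,0,0],-1],[[0,0,0],[0,0,0],-1]]'; python3 -c "
from h import *
o=bot.get_obs();print(o['joint_positions'].round(2),o['tool_pos'])"
```

```text
time: 20.75
tool_pos: [481.6, 41.7, 94.4]
tcp_rot: [-3.141, 0.384, 3.126]
contact_force: [0.2, -0.1, 0.1]
grip_width: 0.6
finger_force: 0.0
[-0.09  0.33  2.14  0.1   0.28 -1.73] [481.61935122  41.73824074  94.40973406]
```

```bash
python3 -m pendant '[[[-0.06,0.01,0],[0,0.5,0],-1],[[-0.06,0,0],[0,0.5,0],-1],[[0,0,0],[0,0,0],-1],[[0,0,-0.25],[0,0,0],-1],[[0,0,-0.25],[0,0,0],-1],[[0,0,-0.25],[0,0,0],-1],[[0,0,-0.25],[0,0,0],-1],[[0,0,-0.08],[0,0,0],-1],[[0,0,0],[0,0,0],-1],[[0,0,0],[0,0,0],-1]]'; python3 -c "
from h import *
o=bot.get_obs();print(o['joint_positions'].round(2),o['tool_pos'])"
```

```text
time: 21.58
tool_pos: [478.2, 42.1, 62.2]
tcp_rot: [-3.139, 0.264, 3.126]
contact_force: [-0.3, -0.2, 0.4]
grip_width: 0.2
finger_force: 0.0
[-0.08  0.42  2.08  0.04  0.37 -1.67] [478.16158562  42.06344999  62.18682346]
```

```bash
python3 -m pendant '[[[0.09,0,-0.13],[0,0,0],-1],[[0.09,0,-0.14],[0,0,0],-1],[[0.09,0,-0.15],[0,0,0],-1],[[0.09,0,-0.15],[0,0,0],-1],[[0.09,0,-0.1],[0,0,0],-1],[[0.1,0,-0.09],[0,0,0],-1],[[0.11,0,-0.08],[0,0,0],-1],[[0.11,0,-0.07],[0,0,0],-1],[[0,0,0],[0,0,0],-1],[[0,0,0],[0,0,0],-1]]'; python3 -c "
from h import *
o=bot.get_obs();print(o['joint_positions'].round(2),o['tool_pos'])"
```

```text
time: 22.42
tool_pos: [502.4, 42.0, 35.4]
tcp_rot: [-3.139, 0.267, 3.126]
contact_force: [-0.9, 0.4, 0.1]
grip_width: 0.6
finger_force: 0.0
[-0.08  0.5   2.04  0.04  0.33 -1.67] [502.38370552  42.00819013  35.43318218]
```

```bash
python3 -m pendant '[[[0.1,0,-0.05],[0,0,0],-1],[[0.1,0,-0.04],[0,0,0],-1],[[0.07,0,-0.03],[0,0,0],-1],[[0.05,0,0],[0,0,0],-1],[[0,0,0],[0,0,0],-1],[[0,0,0],[0,0,0],-1],[[0,0,0],[0,0,0],-1],[[0,0,0],[0,0,0],-1],[[0,0,0],[0,0,0],-1],[[0,0,0],[0,0,0],-1]]'
python3 - <<'E'
from h import *
im=bot.capture("wrist");sc=bot.capture("scene");sd=bot.capture("side")
b=cv2.resize(sc[170:280,195:295],(400,440),interpolation=cv2.INTER_CUBIC)
a=cv2.resize(im[60:330,120:380],(400,440),interpolation=cv2.INTER_AREA)
cv2.imwrite("pics/c8.png",np.hstack([a,b]))
E
```

```text
time: 23.25
tool_pos: [509.9, 42.1, 31.5]
tcp_rot: [-3.139, 0.263, 3.127]
contact_force: [-6.4, 0.2, 6.0]
grip_width: 0.7
finger_force: 3.3
```

View pics/c8.png

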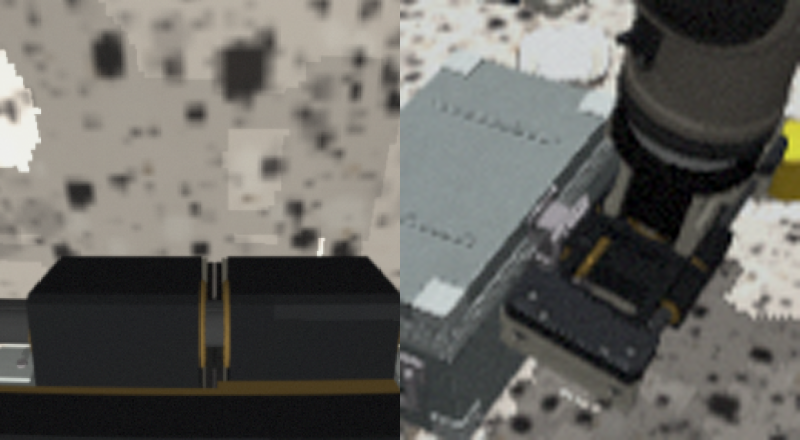

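Fingers are now pressing on the lever (6 N), with the bar still on the keeper at about (560,215). Push a little further.

```bash
python3 -m pendant '[[[0.04,0,0],[0,0,0],-1],[[0.04,0,0],[0,0,0],-1],[[0.04,0,0],[0,0,0],-1],[[0.04,0,0],[0,0,0],-1],[[0,0,0],[0,0,0],-1],[[0,0,0],[0,0,0],-1],[[0,0,0],[0,0,0],-1],[[0,0,0],[0,0,0],-1],[[0,0,0],[0,0,0],-1],[[0,0,0],[0,0,0],-1]]'
```

```text
time: 24.23
tool_pos: [511.2, 42.2, 31.1]
tcp_rot: [-3.139, 0.256, 3.127]
contact_force: [-19.7, -2.3, 20.2]
grip_width: 0.3
finger_force: 11.2
```

```bash
python3 -m pendant '[[[-0.3,0,0],[0,0,0],-1],[[-0.6,0,0.2],[0,0,0],-1],[[-0.4,0,0.8],[0,0,0],-1],[[0,0,1],[0,0,0],-1],[[0,0,1],[0,-0.5,0],-1],[[0,0,1],[0,0.5,0],-1],[[0,0,1],[0,1,0],-1],[[0.6,0,0.8],[0,1,0],-1],[[0.9,0,0],[0,0.2,0],-1],[[0.9,0,0],[0,0,0],-1]]'
python3 - <<'E'
from h import *
o=bot.get_obs();im=bot.capture("wrist");sc=bot.capture("scene");p=bot.camera_params("wrist");print(o["tool_pos"])
b=cv2.resize(sc[170:280,195:295],(400,440),interpolation=cv2.INTER_CUBIC)
q=proj(p,[535,42,80])[0];print(q);x,y=q.astype(int);x=min(max(x,80),432);y=min(max(y,88),296)
a=cv2.resize(im[y-88:y+88,x-80:x+80],(400,440),interpolation=cv2.INTER_CUBIC)
cv2.imwrite("pics/c9.png",np.hstack([a,b]))
for v in [(-81.5,0,100),(-75.5,19,94.5),(-88,0,10.7),(-98.5,0,14),(-82.8,0,40)]: print(v,((proj(p,[614.3+v[0],42+v[1],v[2]])[0]-[x-80,y-88])*2.5).round(0))
E
```

```text
time: 25.07
tool_pos: [548.5, 42.2, 192.7]
tcp_rot: [-3.137, 0.064, 3.128]
contact_force: [0.1, -0.5, -0.5]
grip_width: 0.2
finger_force: 0.0
[548.47866763  42.19857583 192.72041946]
[260.26885458 168.29316928]
(-81.5, 0, 100) [201. 229.]
(-75.5, 19, 94.5) [261. 243.]
(-88, 0, 10.7) [200. 161.]
(-98.5, 0, 14) [200. 137.]
(-82.8, 0, 40) [201. 187.]
```

View pics/c9.png

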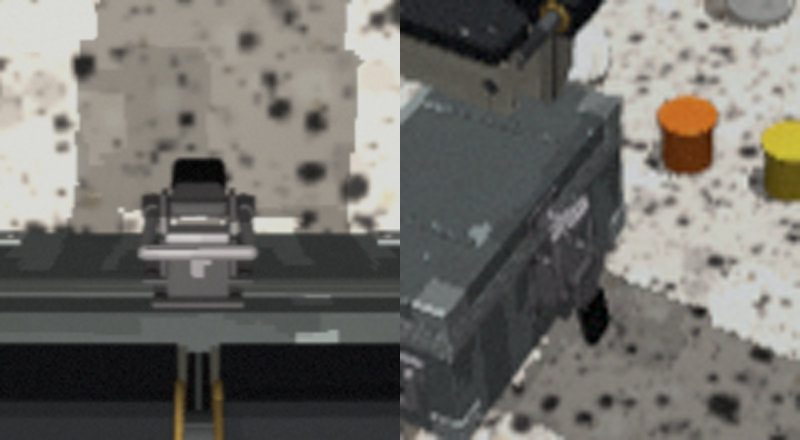

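The bar lies on the keeper just behind the lip (rows 238–252), and the lever hangs straight down at (198,165). The stop force and finger position also match v≈0, and the robot is clear.

```bash
python3 -m pendant '[[[0,0,0.5],[0,0,0],-1],[[0,0,0.5],[0,0,0],-1],[[0,0,0],[0,0,0],-1],[[0,0,0],[0,0,0],-1],[[0,0,0],[0,0,0],-1],[[0,0,0],[0,0,0],-1],[[0,0,0],[0,0,0],-1],[[0,0,0],[0,0,0],-1],[[0,0,0],[0,0,0],-1],[[0,0,0],[0,0,0],-1]]'; python3 -c "
from plant import bot
print(bot.close_job())"
```

```text
time: 26.0
tool_pos: [545.8, 42.3, 220.4]
tcp_rot: [-3.137, 0.061, 3.128]
contact_force: [0.2, 0.2, -0.1]
grip_width: -0.1
finger_force: 0.0
the job is handed in; nothing more can be done
None
```

I handed the job in at 26 s: the plunger is in the pocket, the lid is shut, the loop is on the keeper and the lever is pressed down to its stop. The hand-in gave no verdict, so this rests on the last pictures, positions and forces I read.

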